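# Snap the opal cover back onto the desk lamp's head

### The arm

A 6-joint arm with a two-finger parallel gripper is mounted at the origin on the work surface. World frame = base frame: x ahead of the robot, y to its left, z up, the work surface at z = 0. Lengths are in m, angles in rad, forces in N, time in s.
With the tool pointing down it reaches from about 0.375 to 0.925 m from the base axis. Payload 5.7 kg.
Tool frame: the origin (TCP) lies midway between the tips of the shut fingers; the grasp point (between the pads) lies 19 mm behind it; z points along the fingers, y is the line along which they close (so a half turn about z gives the same grasp; the last joint's range is limited). The gripper opens to 88 mm and grips with 3 to 60 N. Pads are 20 mm wide; open, the fingers measure 115 mm over their backs; the gripper's body (75 mm by 178 mm) begins 61 mm behind the grasp point.
Start: joints at [-1.428, 0.359, 1.51, -0, 1.272, -0.115], TCP at [0.153, -0.58, 0.223] pointing down, gripper open.
Joint ranges: [-2.97, 2.97], [-1.01, 2.36], [0.21, 2.38], [-0.96, 4.11], [0.2, 2.71], [-2.98, 2.98]. Speed limits (rad/s): [2.39, 2.39, 3.14, 3.14, 3.14, 3.14].

### API

Orientations are given as a unit quaternion [x, y, z, w].
In Python, from bench import move_ptp, servo_line, goto_joints, move_gripper, sleep, inverse_kinematics, capture, PlanningError, close_job, spot_in, silhouettes, current_clock, current_joint_pos, current_qvel, current_joint_torque, current_position, current_orientation, current_force, current_torque, current_finger_gap, current_grip_force gives the robot as it stands. Calls block until the motion is done:
- move_ptp(position, orientation): joint-space move of the TCP to a pose.
- servo_line(position, orientation=None, rate=0.15, contact_N=None): straight line of the TCP; orientation=None keeps the orientation; rate is the mean speed in m/s. With contact_N (N) it stops when the force on the tool has changed by that much, and returns True; else False.
- goto_joints(angles): joint-space move.
- move_gripper(opening): finger opening in m; the grip force is fixed at half the most; returns when the fingers have stopped.
- sleep(seconds).
- inverse_kinematics(position, orientation): joint angles nearest the present ones, or None.
- capture(name): name is "scene" or "top"; returns a dict with "image" (384x512x3 uint8, blue, green, red), "range_z" (384x512 float32, m along the optical axis (not along the pixel's ray), 0 where there is no reading), "intrinsics" (3x3 intrinsics, pixels), "R" (3x3) and "t" (3): a world point X has camera coordinates R X + t. Camera axes: x right, y down, z forward; pixel columns grow to the right and rows downward; lengths in m; the calibration is good to about 2 mm. A picture is of the moment at which its call begins.
A pose or a line that the arm cannot do raises PlanningError and nothing moves.
- close_job(): hands the job in; it is judged then, once.
Trained networks look in the newest picture that a camera, given by its name, has taken for a name from the list of things; names that differ only in an ending like _2 or _b are one class to them, and where a whole thing is asked for, a point or a joint stands for the part that bears it (a point fixed in the world has none). Each returns a list of dicts, best first, with "conf" (0 to 1); they miss things now and then, are a little off and sometimes report something else, mostly with a low value. They report only what shows in the picture. A call takes as long as a camera call. They do not tell look-alikes from the thing itself.
- spot_in(camera, query): "xy" ([column, row] in pixels, amid what is visible of it).
- silhouettes(camera, query): "region" (384x512 bool, what is visible of it) and "xy" ([column, row] in pixels, amid what is visible of it).
Readings, each from a call of its own:
- current_clock(): time.
- current_joint_pos(): joint angles.
- current_qvel(): joint speeds.
- current_joint_torque(): joint torques, N m.
- current_position(): TCP position.
- current_orientation(): TCP orientation.
- current_force(): force on the tool from outside, world axes, zero at the start.
- current_torque(): the same for the moment, N m.
- current_finger_gap(): finger opening in m.
- current_grip_force(): force on a finger pad.
Only numpy, scipy, OpenCV 4.12 (cv2) and the standard library are available. Lean on these libraries where they do the work, as an engineer would, in place of code of your own. Each camera call takes 0.05 s, during which the arm holds its last target. There are 200 camera calls.

### The job

The LED desk lamp has been folded down with its head lying face up on the desk: put the opal cover back on it. Slide the cover's tongue in under the hood at the neck end of the head, then press the other end (the one with two screw holes) down until it clicks past the spring catch and the cover lies fully home, and keep pressing it down steadily, about 15 N, as hard as a firm thumb. Finish while still pressing, so that a colleague can drive the screws, and leave the other things on the desk where they are.

Things in the scene. Friction and masses are not known exactly. Their poses are not given: they have to be found in the camera images.
- lamp: Black LED desk lamp, fixed, folded down; its rectangular head lies on its back, open side up, LEDs showing. Origin: on the desk under the head's centre; x along the head to the hood and neck, z up. Head 176 mm long (x -84 to +92 mm), 80 mm wide, rim top 31.5 mm above the desk; the cover lies between bevelled side rims 66 mm apart at its level and 73 mm at the top.
- lamp_seat (a point): Head centre, 28 mm above the desk, level with the two ledges that carry the cover; axes as lamp. Here lies the cover's origin (middle of its underside) when it is home, with about 2 mm of play sideways and lengthways.
- lamp_hood (a point): Middle of the lower front edge of the hood that bridges the tongue's pocket at the neck end: 68 mm from the head's centre along x, 33.5 mm above the desk; axes as lamp. The hood is 76 mm wide, its top 37.5 mm above the desk. The pocket behind its edge is 14 mm deep along x and 48 mm wide; its floor is 26 mm above the desk.
- lamp_elbow (a point): Elbow of the lamp's folded twin-bar arm, the lamp's highest point (0.28 m above the desk); axes as lamp. The arm rises to it from the neck (x +112 mm from the head's centre) and goes down on to the round base, 170 mm across, a further 180 mm to -y.
- catch (a joint): Sprung steel catch (22 mm wide, red tab) at the head's end opposite the hood, x -78 mm: 0 rad = upright, at rest, with the cover in or not; grows to 0.4 as it is pushed outwards. Its inner face is a ramp from 47 down to 35 mm above the desk, leaning in 7 mm over the cover's end; under the ramp is a hook with its flat underside 32.5 mm above the desk.
- cover_center (a point): Loose opal white cover, 70 g, lying flange down; point in the middle of its dome, 9 mm above its underside; x along the cover to the tongue, z up. Dome 110 mm long, 46 wide, sides upright, flat top 18 mm above the underside. Flange 3 mm thick, 62 wide, from 72 mm behind (end with two dark screw holes) to 68 ahead; then a tongue 3 mm thick, 44 wide, to 83 ahead. Grip the dome across, above the flange.
- cover: The same cover; its origin is the middle of its underside, 3 mm ahead of cover_center; axes as cover_center.
- cover_tongue (a point): Middle of the tip of the cover's tongue, half-way up its 3 mm; axes as cover_center. When home it is 12 mm past the hood's edge (14 at most) and 29.5 mm above the desk.
- cover_heel (a point): Middle of the lower edge of the cover's screw-hole end; axes as cover_center. Home: 28 mm above the desk. To clear the catch while the tongue slides in, hold this end 25 to 30 mm higher than the tongue (cover tilted 10 degrees). Let go then, it rests on the catch's ramp about 42 mm above the desk, tilted 5 degrees, and stays there.
- cover_press (a point): A good place to press: top of the dome, 45 mm behind cover_center, 18 mm above the underside; axes as cover_center. With the tongue in, it gives about 10 mm here: the force rises to some 7 to 14 N, drops suddenly as the catch springs back over the flange, and rises again when the flange meets the ledges.
- screw_dish: Bystander: round steel dish with two brass screws, 84 mm across, 16 mm tall. Origin: centre of the underside.
- screwdriver: Bystander: screwdriver with a yellow handle, 190 mm long, lying along its x. Origin on the desk under its middle.
- tea_bottle: Bystander: green drink bottle, 66 mm across, 200 mm tall. Origin: centre of the underside.
- film_tin: Bystander: flat round film tin, 183 mm across, 28 mm tall. Origin: centre of the underside.
- marker: Bystander: black marker pen, 132 mm long, 17 mm thick, lying along its x. Origin on the desk under its middle.
- tape_roll: Bystander: roll of tan tape lying flat, 96 mm across, 24 mm tall. Origin: centre of the underside.
There are look-alikes about, which are no part of the job. What is shaped like the cover but blue is not meant.

How it is judged:
By the outcome, as a careful person would: the job done as asked, in the order asked, and still so for the second after the job is handed in, while the arm keeps its last pose, push and grip.
It also fails if it takes over 58 s, if anything falls off the work surface, if the arm or the gripper's body presses on something with over 40 N, if the wrist force passes 120 N, or if a joint passes its speed limit or range.

## Working session

There is one attempt and no reset: what is moved stays moved. The work goes in short steps, each a Python script; the robot and the scene stay as the last script left them, time stands still between calls to the robot, and variables do not carry over. Pictures are saved under pics/ and viewed, at most 10 in all, crops included, and the job is handed in when it is done.

```bash
mkdir -p pics; ls; cat > h.py <<'E'
import numpy as np, cv2
from bench import *
def world(c,uv,z=None):
    K,R,t=c["intrinsics"],c["R"],c["t"]
    uv=np.atleast_2d(np.asarray(uv,float)); 
    ray=np.c_[uv,np.ones(len(uv))]@np.linalg.inv(K).T
    if z is None:
        d=c["range_z"][uv[:,1].astype(int),uv[:,0].astype(int)]
        return (ray*d[:,None]-t)@R
    o=-R.T@t; r=ray@R
    return o+r*((z-o[2])/r[:,2])[:,None]
def cloud(c,mask):
    v,u=np.nonzero(mask&(c["range_z"]>0)); return world(c,np.c_[u,v])
E
python3 - <<'E'
from h import *
for n in("scene","top"):
    c=capture(n); cv2.imwrite(f"pics/{n}1.png",c["image"])
    print(n,"campos",(-c["R"].T@c["t"]).round(3))
    for q in("cover","lamp","catch","lamp_hood","cover_center","cover_tongue","cover_heel","lamp_elbow"):
        for r in spot_in(n,q)[:3]:
            print(q,round(r["conf"],2),np.round(r["xy"]),world(c,r["xy"]).round(3))
print(current_clock())
E
```

```text
pics
scene campos [ 1.197 -0.183  1.183]
cover 0.94 [357. 152.] [[0.565 0.516 0.2  ]]
cover 0.83 [298. 161.] [[0.39  0.434 0.013]]
cover 0.65 [261. 205.] [[0.499 0.226 0.017]]
lamp 0.62 [101. 332.] [[ 0.674 -0.35   0.016]]
lamp 0.32 [260. 202.] [[0.488 0.228 0.018]]
catch 0.51 [174. 243.] [[ 0.526 -0.081  0.047]]
lamp_hood 0.68 [ 99. 329.] [[ 0.663 -0.354  0.014]]
cover_center 0.89 [139. 268.] [[ 0.543 -0.201  0.019]]
cover_center 0.85 [259. 205.] [[0.497 0.221 0.017]]
cover_center 0.83 [301. 160.] [[0.39  0.446 0.014]]
cover_tongue 0.89 [300. 157.] [[0.382 0.447 0.021]]
cover_tongue 0.84 [139. 269.] [[ 0.544 -0.2    0.019]]
cover_tongue 0.82 [362. 150.] [[0.449 0.669 0.017]]
cover_heel 0.94 [303. 157.] [[0.378 0.463 0.01 ]]
cover_heel 0.87 [258. 206.] [[0.502 0.215 0.021]]
cover_heel 0.85 [134. 267.] [[ 0.531 -0.212  0.02 ]]
lamp_elbow 0.93 [101. 327.] [[ 0.666 -0.345  0.023]]
lamp_elbow 0.37 [105. 222.] [[ 0.329 -0.247  0.007]]
top campos [0.3   0.174 1.246]
cover 0.97 [238. 208.] [[0.482 0.212 0.019]]
cover 0.87 [170. 235.] [[0.391 0.448 0.019]]
cover 0.8 [357. 187.] [[ 0.546 -0.213  0.019]]
lamp 0.94 [387. 149.] [[ 0.686 -0.34   0.013]]
lamp_hood 0.93 [385. 147.] [[ 0.699 -0.338 -0.005]]
lamp_hood 0.61 [372. 245.] [[ 0.341 -0.255  0.006]]
cover_center 0.96 [233. 209.] [[0.478 0.229 0.019]]
cover_center 0.79 [359. 190.] [[ 0.535 -0.221  0.02 ]]
cover_center 0.76 [166. 239.] [[0.379 0.461 0.017]]
cover_tongue 0.85 [235. 207.] [[0.486 0.222 0.016]]
cover_tongue 0.77 [359. 187.] [[ 0.548 -0.221  0.019]]
cover_tongue 0.74 [165. 236.] [[0.388 0.463 0.019]]
cover_heel 0.97 [106. 223.] [[0.44  0.671 0.015]]
cover_heel 0.59 [164. 240.] [[0.374 0.467 0.018]]
cover_heel 0.58 [232. 206.] [[0.489 0.23  0.018]]
lamp_elbow 0.59 [383. 147.] [[ 0.701 -0.331 -0.   ]]
0.9
```

View pics/scene1.png

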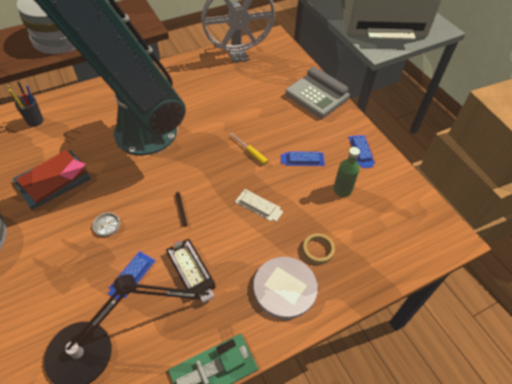

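View pics/top1.png

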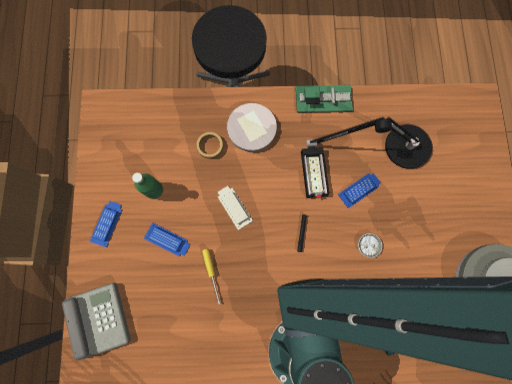

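The white cover is at top (235,208), long axis tilted. The lamp head is at top (316,174), with the hood and neck at the upper end (315,147) and the catch at the lower end (about 316,197). The blue look-alikes are at (360,190), (167,239) and (107,224). Next I'll fit the cover and head poses.

```bash
python3 - <<'E'
from h import *
c=capture("top"); im=c["image"]; hsv=cv2.cvtColor(im,cv2.COLOR_BGR2HSV)
print(c["intrinsics"][0,0])
W=world(c,np.stack(np.meshgrid(np.arange(512),np.arange(384)),-1).reshape(-1,2)).reshape(384,512,3)
# cover: white pixels near
m=np.zeros((384,512),bool); m[180:235,210:260]=1
m1=m&(hsv[...,1]<90)&(hsv[...,2]>110)
for nm,mm in(("white",m1),("dome z>.011",m&(W[...,2]>0.011))):
    P=W[mm]; (cx,cy),(w,h),a=cv2.minAreaRect(P[:,:2].astype(np.float32)); 
    e=np.linalg.eigh(np.cov(P[:,:2].T))[1][:,1]
    print(nm,len(P),cx,cy,w,h,a,"mean",P.mean(0).round(4),"pca deg",np.degrees(np.arctan2(e[1],e[0])).round(1), np.percentile(P[:,2],[5,50,95]).round(4))
m=np.zeros((384,512),bool); m[140:205,295:335]=1
hm=m&(W[...,2]>0.012)&(W[...,2]<0.06)
n,l,s,ce=cv2.connectedComponentsWithStats(hm.astype(np.uint8)); k=1+s[1:,4].argmax(); print(s[k],ce[k])
P=W[l==k]; print(cv2.minAreaRect(P[:,:2].astype(np.float32)),P[:,2].max())
for r in silhouettes("top","lamp")[:1]: print("lamp sil",r["conf"],r["region"].sum())
for s_ in("catch",):
    for r in spot_in("top",s_): print(s_,r["conf"],r["xy"],world(c,r["xy"]))
a=cv2.resize(im[135:210,285:345],None,fx=7,fy=7,interpolation=cv2.INTER_CUBIC)
b=cv2.resize(im[178:240,205:265],None,fx=6,fy=6,interpolation=cv2.INTER_CUBIC)
o=np.zeros((525,420+360,3),np.uint8); o[:,:420]=a; o[:372,420:]=b; cv2.imwrite("pics/z1.png",o)
E
```

```text
352.2880404144659
white 750 0.4380403757095337 0.20130541920661926 0.2727249264717102 0.07282131910324097 26.097780227661133 mean [0.4849 0.2256 0.015 ] pca deg -150.1 [0.0003 0.0152 0.0218]
dome z>.011 414 0.4244394898414612 0.1972728967666626 0.24766527116298676 0.05657891929149628 23.417631149291992 mean [0.4793 0.2223 0.051 ] pca deg -157.8 [0.0147 0.0185 0.0228]
[301 140  28  57 896] [314.44308036 168.09263393]
((0.618360161781311, -0.06463317573070526), (0.21073132753372192, 0.08084331452846527), 3.912992238998413) 0.058860471517384605
lamp sil 0.57 3556
```

View pics/z1.png

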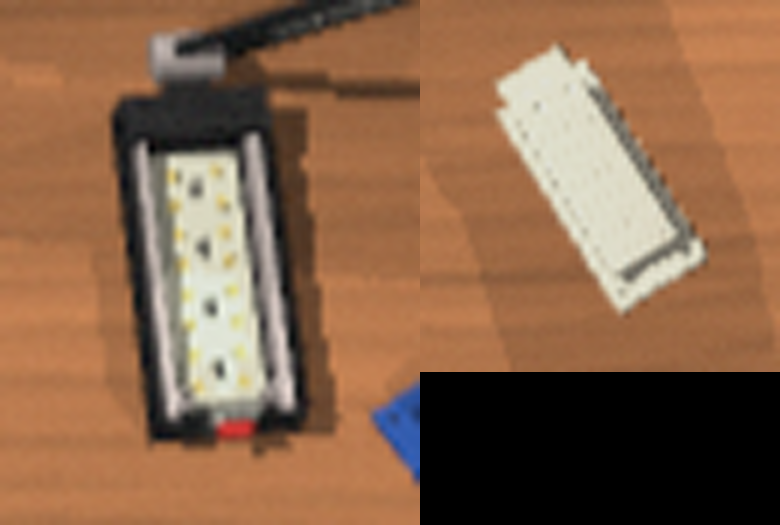

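Left crop: hood at (195,120) and red catch at (237,428). Right crop: tongue end upper left (530,70), heel lower right (660,285). I'll fit the silhouettes to the model in both cameras.

```bash
cat >> h.py <<'E'
from scipy.optimize import minimize
from scipy.spatial.transform import Rotation as Rot
def box(x0,x1,w,z0,z1): return np.array([[x,y,z] for x in(x0,x1) for y in(-w/2,w/2) for z in(z0,z1)])/1000
COVER=[box(-69,71,62,0,3),box(71,86,44,0,3),box(-52-6,58-6,46,3,18)]  # origin = cover (3 ahead of centre)
COVER=[box(-75,65,62,0,3),box(65,80,44,0,3),box(-58,52,46,3,18)]
LAMP=[box(-84,92,80,0,31.5),box(68,92,76,31,37.5)]
def render(c,bodies,R,p,S=4):
    im=np.zeros((384*S,512*S),np.uint8)
    for b in bodies:
        X=(b@R.T+p)@c["R"].T+c["t"]; uv=X@c["intrinsics"].T; uv=uv[:,:2]/uv[:,2:]
        cv2.fillConvexPoly(im,cv2.convexHull(np.round((uv+.5)*S).astype(np.int32)),255)
    return cv2.resize(im,(512,384),interpolation=cv2.INTER_AREA)/255.
def nonwood(c,center,rad=0.14,z=0.02,sat=100,val=60):
    hsv=cv2.cvtColor(c["image"],cv2.COLOR_BGR2HSV)
    return (hsv[...,1]<sat)|(hsv[...,2]<val)
def fit(c,mask,bodies,x0,ign=None,z=0.):
    ok=np.ones(mask.shape) if ign is None else 1.-ign
    f=lambda v:(np.abs(render(c,bodies,Rot.from_euler('z',v[2]/.1).as_matrix(),[v[0],v[1],z])-mask)*ok).sum()
    s=[np.array(x0)*[1,1,.1]]
    s=np.vstack([s[0],s[0]+np.eye(3)*.008])
    for _ in range(2):
        r=minimize(f,s[0],method="Nelder-Mead",options=dict(initial_simplex=s,xatol=1e-5,fatol=.05)); s=np.vstack([r.x,r.x+np.eye(3)*.004])
    return r.x*[1,1,10],r.fun
E
python3 - <<'E'
from h import *
def comp(m,p):
    n,l,s,_=cv2.connectedComponentsWithStats(m.astype(np.uint8)); 
    k=l[p[1]-3:p[1]+4,p[0]-3:p[0]+4]; k=np.bincount(k[k>0]).argmax(); return l==k
def fill(m):
    cs,_=cv2.findContours(m.astype(np.uint8),cv2.RETR_EXTERNAL,cv2.CHAIN_APPROX_NONE); o=np.zeros(m.shape,np.uint8); cv2.drawContours(o,cs,-1,1,-1); return o.astype(bool)
outs=[]
for n,pc in(("top",(235,208)),("scene",(261,205))):
    c=capture(n); 
    m=fill(comp(nonwood(c,None,sat=110,val=75),pc)); print(n,"cover px",m.sum())
    v,r=fit(c,m,COVER,[.482,.222,np.radians(30)]); print(" cover",v[:2].round(4),np.degrees(v[2]).round(2),round(r,1))
    o=c["image"].copy()
    def draw(b,v):
        q=(render(c,b,Rot.from_euler('z',v[2]).as_matrix(),[v[0],v[1],0])>.5).astype(np.uint8)
        cs,_=cv2.findContours(q,0,2); cv2.drawContours(o,cs,-1,(255,0,255),1)
    draw(COVER,v)
    W=world(c,np.stack(np.meshgrid(np.arange(512),np.arange(384)),-1).reshape(-1,2)).reshape(384,512,3)
    arm=cv2.dilate((W[...,2]>.055).astype(np.uint8),np.ones((5,5)))
    v0=[.60,-.066,np.radians(6)]
    R0=Rot.from_euler('z',v0[2]).as_matrix()
    neck=render(c,[box(88,135,80,0,70)],R0,[*v0[:2],0])>0
    ign=(arm>0)|neck
    m=nonwood(c,None)
    near=cv2.dilate((render(c,LAMP,R0,[*v0[:2],0])>0).astype(np.uint8),np.ones((25,25)))>0
    m=fill(cv2.morphologyEx((m&near).astype(np.uint8),cv2.MORPH_CLOSE,np.ones((5,5))))
    ign|=~near
    v,r=fit(c,m,LAMP,v0,ign); print(" lamp",v[:2].round(4),np.degrees(v[2]).round(2),round(r,1))
    draw(LAMP,v)
    x,y=(210,130) if n=="top" else (110,175); outs.append(cv2.resize(o[y:y+115,x:x+175],None,fx=4.4,fy=4.4,interpolation=cv2.INTER_NEAREST)[:,:790])
cv2.imwrite("pics/f1.png",cv2.resize(np.vstack(outs),None,fx=.59,fy=.59,interpolation=cv2.INTER_AREA))
E
```

```text
top cover px 795
 cover [0.4867 0.2261] 30.53 46.7
 lamp [ 0.6061 -0.0654] 4.7 82.5
scene cover px 781
 cover [0.486  0.2249] 30.8 43.4
 lamp [ 0.6029 -0.0667] -0.02 150.3
```

View pics/f1.png

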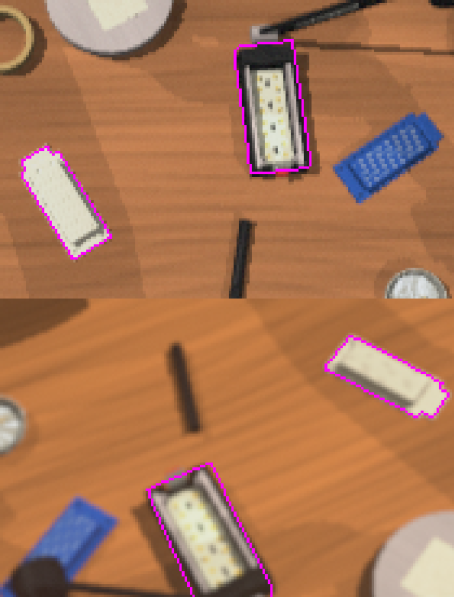

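The cover fit agrees in both views: (0.4863, 0.2255), 30.6°. The lamp fit is spoiled by shadow in the scene view, so I'll use a height mask and the red tab for that.

```bash
python3 - <<'E'
from h import *
outs=[]
for n in("top","scene"):
    c=capture(n); hsv=cv2.cvtColor(c["image"],cv2.COLOR_BGR2HSV)
    W=world(c,np.stack(np.meshgrid(np.arange(512),np.arange(384)),-1).reshape(-1,2)).reshape(384,512,3)
    arm=cv2.dilate((W[...,2]>.06).astype(np.uint8),np.ones((3,3)))>0
    v0=[.605,-.066,np.radians(4)]; R0=Rot.from_euler('z',v0[2]).as_matrix()
    near=cv2.dilate((render(c,LAMP,R0,[*v0[:2],0])>0).astype(np.uint8),np.ones((17,17)))>0
    neck=render(c,[box(93,135,50,0,70)],R0,[*v0[:2],0])>0
    L=[box(-84,92,80,10,31.5),LAMP[1]]
    m=(W[...,2]>.01)
    v,r=fit(c,m,L,v0,arm|neck|~near); print(n,"lamp depth",v[:2].round(4),np.degrees(v[2]).round(2),round(r,1))
    # colour: black=low value AND low chroma
    im=c["image"].astype(int); chroma=im.max(2)-im.min(2)
    m2=cv2.morphologyEx((near&(chroma<38)).astype(np.uint8),cv2.MORPH_CLOSE,np.ones((5,5)))>0
    v2,r=fit(c,m2,LAMP,v0,arm|neck|~near); print(n,"lamp chroma",v2[:2].round(4),np.degrees(v2[2]).round(2),round(r,1))
    red=near&(hsv[...,1]>170)&((hsv[...,0]<5)|(hsv[...,0]>172))&(hsv[...,2]>90)
    ys,xs=np.nonzero(red); print(" red",len(xs), world(c,[[xs.mean(),ys.mean()]],.042).round(4) if len(xs) else "")
    # bright ledge/LED plate points: symmetric inside -> centre line
    b=near&(im.min(2)>120); ys,xs=np.nonzero(b); P=world(c,np.c_[xs,ys],.02); e=np.linalg.eigh(np.cov(P[:,:2].T))[1][:,1]; e*=np.sign(e[0])
    print(" bright",len(P),P.mean(0).round(4),np.degrees(np.arctan2(e[1],e[0])).round(2))
    o=c["image"].copy()
    for vv,col in((v,(255,0,255)),(v2,(0,255,0))):
        q=(render(c,LAMP,Rot.from_euler('z',vv[2]).as_matrix(),[vv[0],vv[1],0])>.5).astype(np.uint8)
        cs,_=cv2.findContours(q,0,2); cv2.drawContours(o,cs,-1,col,1)
    x,y=(280,135) if n=="top" else (150,225); outs.append(cv2.resize(o[y:y+75,x:x+75],None,fx=5,fy=5,interpolation=cv2.INTER_NEAREST))
cv2.imwrite("pics/f2.png",np.hstack(outs))
E
```

```text
top lamp depth [ 0.6018 -0.0656] 3.53 182.0
top lamp chroma [ 0.6022 -0.0664] 3.81 71.9
 red 10 [[ 0.5126 -0.0695  0.042 ]]
 bright 577 [ 0.5978 -0.0674  0.02  ] 3.56
scene lamp depth [ 0.6021 -0.0664] 2.83 217.9
scene lamp chroma [ 0.6063 -0.0668] 0.74 136.3
 red 0 
 bright 801 [ 0.6059 -0.069   0.02  ] 4.85
```

View pics/f2.png

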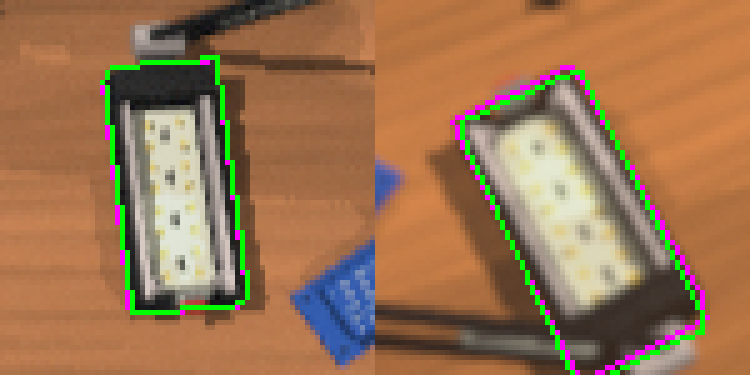

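The lamp settles at about (0.602, -0.066), yaw 3.5°. Next I'll check arm-clearance points and the IK for the whole plan.

```bash
cat >> h.py <<'E'
LAMP_P=np.array([.602,-.0662,0]); LAMP_YAW=np.radians(3.5)
GX=-.015; GZ=.0045
RL=lambda: Rot.from_euler('z',LAMP_YAW)
def tcp_from_cover(Rc,pc,flip,gx=GX,gz=GZ):
    "cover rotation, origin -> tcp pos, quat"
    Rt=Rc*Rot.from_euler('y' if flip else 'x',np.pi)
    return pc+Rc.apply([gx,0,gz]),Rt.as_quat()
def tilted(tipx,tipz,tilt,dy=0.,flip=False):
    "tip middle at lamp coords (m), nose down by tilt deg"
    Rc=RL()*Rot.from_euler('y',tilt,degrees=True)
    tip=LAMP_P+RL().apply([tipx,dy,tipz])
    return tcp_from_cover(Rc,tip-Rc.apply([.080,0,.0015]),flip)
COV_P=np.array([.4863,.2255,0]); COV_YAW=np.radians(30.6)
E
python3 - <<'E'
from h import *
c=capture("scene"); W=world(c,np.stack(np.meshgrid(np.arange(512),np.arange(384)),-1).reshape(-1,2)).reshape(384,512,3)
P=W.reshape(-1,3); P=P[(P[:,2]>.06)&(P[:,2]<.35)&(P[:,0]>.4)&(P[:,0]<.9)&(P[:,1]<.05)&(P[:,1]>-.45)]
Q=RL().inv().apply(P-LAMP_P)
for y0 in np.arange(-.34,.06,.04):
    s=Q[(Q[:,1]>=y0)&(Q[:,1]<y0+.04)]
    if len(s): print("lamp y %.2f x %.3f..%.3f z %.3f..%.3f n%d"%(y0,s[:,0].min(),s[:,0].max(),s[:,2].min(),s[:,2].max(),len(s)))
for flip in(False,True):
    Rc=Rot.from_euler('z',COV_YAW)
    a=[tcp_from_cover(Rc,COV_P+[0,0,h],flip) for h in(.12,0,.15)]+[tilted(.050,.10,10,flip=flip),tilted(.050,.029,10,flip=flip),tilted(.0795,.029,10,flip=flip),tilted(.0795,.029,5,flip=flip)]
    for p,q in a:
        j=inverse_kinematics(p,q); print(flip,np.round(p,3),None if j is None else np.round(j,2))
E
```

```text
lamp y -0.34 x 0.076..0.087 z 0.068..0.145 n120
lamp y -0.30 x 0.079..0.092 z 0.106..0.191 n156
lamp y -0.26 x 0.084..0.096 z 0.152..0.236 n182
lamp y -0.22 x 0.063..0.099 z 0.199..0.271 n272
lamp y -0.18 x 0.064..0.103 z 0.187..0.271 n296
lamp y -0.14 x 0.094..0.107 z 0.143..0.230 n144
lamp y -0.10 x 0.098..0.111 z 0.090..0.180 n158
lamp y -0.06 x 0.103..0.113 z 0.060..0.129 n109
lamp y -0.02 x 0.107..0.117 z 0.060..0.081 n19
False [0.473 0.218 0.124] [ 0.3   0.36  1.79 -0.    0.99  1.34]
False [0.473 0.218 0.004] [ 0.3   0.55  1.88 -0.    0.71  1.34]
False [0.473 0.218 0.154] [ 0.3   0.32  1.76 -0.    1.06  1.34]
False [ 0.559 -0.069  0.119] [-0.21  0.51  1.56 -0.05  1.24  1.32]
False [ 0.559 -0.069  0.048] [-0.21  0.6   1.61 -0.05  1.1   1.32]
False [ 0.588 -0.067  0.048] [-0.2   0.63  1.54 -0.05  1.14  1.33]
False [ 0.587 -0.067  0.04 ] [-0.22  0.6   1.63 -0.03  1.    1.31]
True [0.473 0.218 0.124] [ 0.3   0.36  1.79 -0.    0.99 -1.81]
True [0.473 0.218 0.004] [ 0.3   0.55  1.88 -0.    0.71 -1.81]
True [0.473 0.218 0.154] [ 0.3   0.32  1.76  0.    1.06 -1.81]
True [ 0.559 -0.069  0.119] [-0.21  0.51  1.56 -0.05  1.24 -1.82]
True [ 0.559 -0.069  0.048] [-0.21  0.6   1.61 -0.05  1.1  -1.82]
True [ 0.588 -0.067  0.048] [-0.2   0.63  1.54 -0.05  1.14 -1.81]
True [ 0.587 -0.067  0.04 ] [-0.22  0.6   1.63 -0.03  1.   -1.83]
```

```bash
python3 - <<'E'
from h import *
q=current_orientation(); a=-1.31
move_ptp([.43*np.cos(a),.43*np.sin(a),.38],q)
Rc=Rot.from_euler('z',COV_YAW)
p,q=tcp_from_cover(Rc,COV_P+[0,0,.12],False)
move_ptp([.42,.1,.36],q); move_ptp(p,q)
p,q=tcp_from_cover(Rc,COV_P,False)
print("contact",servo_line(p,q,rate=.12,contact_N=6), current_position().round(4) if hasattr(current_position(),'round') else current_position(), current_force())
move_gripper(.03); print("gap",current_finger_gap(),"grip",current_grip_force())
servo_line(np.array(p)+[0,0,.16],q,rate=.2)
print("gap",current_finger_gap(),current_force(),current_clock())
c=capture("scene"); cv2.imwrite("pics/g1.png",c["image"][100:320,130:400])
E
```

```text
contact False [0.474  0.218  0.0051] [ 0.29604535 -0.19897572 -0.338955  ]
gap 0.04597044880335257 grip 29.997650384902954
gap 0.0459720358793235 [-0.4565899  -0.08471895 -1.46873131] 8.25
```

View pics/g1.png

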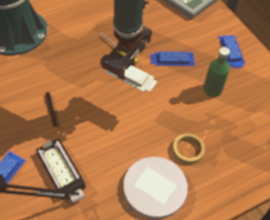

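Cover is held (gap 46 mm), tongue pointing outward. Carrying it to the head.

```bash
python3 - <<'E'
from h import *
p,q=tilted(.048,.11,10); move_ptp(p,q)
p,q=tilted(.050,.031,10)
print("contact",servo_line(p,q,rate=.1,contact_N=5),np.subtract(current_position(),p).round(4),np.round(current_force(),2),current_clock())
outs=[]
for n,(x,y) in(("scene",(140,215)),("top",(270,125))):
    c=capture(n); outs.append(cv2.resize(c["image"][y:y+85,x:x+75],None,fx=5,fy=5,interpolation=cv2.INTER_CUBIC))
cv2.imwrite("pics/i1.png",np.hstack(outs))
E
```

```text
contact False [ 0.0005 -0.      0.0005] [-0.82  0.2  -0.74] 10.4
```

View pics/i1.png

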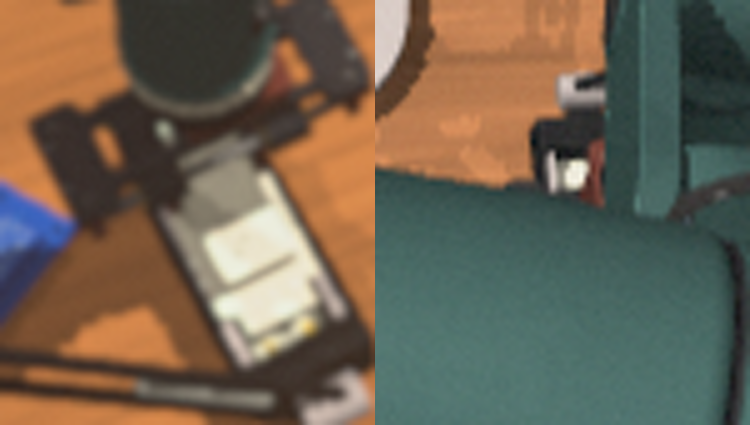

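The scene crop shows the cover between the rims, with the tongue front at about (265,305), just short of the hood and roughly centred. Inserting.

```bash
python3 - <<'E'
from h import *
def where(): return RL().inv().apply(np.subtract(current_position(),LAMP_P)).round(4)
f=lambda:RL().inv().apply(current_force()).round(2)
p,q=tilted(.050,.0292,10); print(servo_line(p,q,rate=.05,contact_N=5),where(),f())
p,q=tilted(.0805,.0290,10)
print("ins",servo_line(p,q,rate=.03,contact_N=6),where(),"goal",RL().inv().apply(p-LAMP_P).round(4),f(),current_torque(),"gap",current_finger_gap(),current_clock())
c=capture("scene"); cv2.imwrite("pics/i2.png",cv2.resize(c["image"][215:300,140:225],None,fx=6,fy=6,interpolation=cv2.INTER_CUBIC))
E
```

```text
False [-0.043  -0.      0.0489] [-0.58 -0.61 -0.43]
ins False [-0.0129  0.0001  0.0484] goal [-0.0125 -0.      0.0485] [-1.34  0.24  0.05] [-0.05052743  0.16033149  0.02208068] gap 0.04574226895204478 11.9167
```

View pics/i2.png

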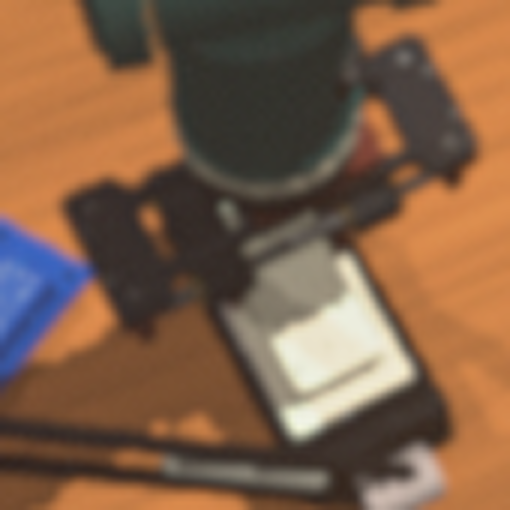

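The tongue is under the hood and there is almost no contact force. I'll feel for the pocket's end, back off a little, then lower the heel onto the ramp.

```bash
python3 - <<'E'
from h import *
L=lambda p:RL().inv().apply(np.subtract(p,LAMP_P)).round(4)
f=lambda:RL().inv().apply(current_force()).round(2)
p0,q=tilted(.0805,.0290,10)
p,q=tilted(.0870,.0290,10)
hit=servo_line(p,q,rate=.02,contact_N=4); w=L(current_position()); print("end",hit,w,"tip x",(.0805+w[0]-L(p0)[0]).round(4),f())
tx=.0805+w[0]-L(p0)[0]-(.0015 if hit else .004)
for t in (10,8.5,7,6,5.2,4.6):
    p,q=tilted(tx,.0288,t); h=servo_line(p,q,rate=.03,contact_N=3)
    print(t,h,L(current_position()),"goal",L(p),f(),np.round(current_torque(),2))
    if h: break
print(tx,current_finger_gap(),current_clock())
E
```

```text
end True [-0.0134  0.0002  0.0478] tip x 0.0796 [-0.39  0.23 -0.64]
10 False [-0.0151  0.0001  0.0482] goal [-0.0149 -0.      0.0483] [ 0.14  0.17 -0.09] [-0.02 -0.08 -0.02]
8.5 False [-0.0161  0.0001  0.0458] goal [-0.0154  0.      0.0458] [ 0.43 -0.01  0.63] [ 0.02 -0.08  0.02]
7 False [-0.0163  0.0001  0.0434] goal [-0.0158 -0.      0.0434] [-0.25  0.15 -0.74] [-0.02 -0.06  0.02]
6 False [-0.0162  0.      0.0417] goal [-0.0161  0.      0.0417] [-0.22  0.52  0.47] [-0.01  0.    0.01]
5.2 False [-0.0162 -0.      0.0405] goal [-0.0162  0.      0.0404] [ 1.06 -0.19 -0.77] [ 0.02 -0.05 -0.06]
4.6 False [-0.0156 -0.0001  0.0397] goal [-0.0164  0.      0.0394] [ 1.38 -0.1   0.23] [ 0.04 -0.25  0.03]
0.0781 0.04578193778371134 13.675
```

The "end" stop was a false trigger from the motion start. I'll step forward and read the static force to find the real end.

```bash
python3 - <<'E'
from h import *
L=lambda p:RL().inv().apply(np.subtract(p,LAMP_P)).round(4)
def f():
    s=[]
    for _ in range(5): sleep(.03); s.append(current_force())
    return RL().inv().apply(np.mean(s,0)).round(2)
print("now",f())
p,q=tilted(.0781,.0288,5.5); servo_line(p,q,rate=.03); b=f(); print("base",b)
for tx in np.arange(.079,.0871,.001):
    p,q=tilted(tx,.0288,5.5); servo_line(p,q,rate=.02); g=f(); print(round(tx,4),L(current_position()),g)
    if g[0]-b[0]<-4: break
print(current_clock(),current_finger_gap())
E
```

```text
now [ 1.96 -0.15  0.2 ]
base [ 0.72 -0.48 -0.83]
0.079 [-0.0154  0.      0.0408] [ 0.45  0.06 -0.76]
0.08 [-0.0143 -0.      0.0409] [-0.07  0.11 -0.76]
0.081 [-0.0141  0.0001  0.0407] [-3.11 -0.6   0.07]
0.082 [-0.014   0.0001  0.0407] [-6.22 -1.38  1.87]
15.925 0.04603513147241662
```

Pocket end is at nominal tip x 0.0805, so the lamp is about 1.5 mm nearer than estimated. I'll set the tip 1.3 mm off the end, rest the heel on the catch, and release.

```bash
python3 - <<'E'
from h import *
p,q=tilted(.0792,.0288,5.0); servo_line(p,q,rate=.03); print(np.round(current_force(),2))
move_gripper(.075); print("gap",current_finger_gap(),np.round(current_force(),2))
p2=np.array(p)+RL().apply([.0044,0,.05]); servo_line(p2,q,rate=.12)
move_gripper(0.0)
# vertical tool above press point
_,qv=tcp_from_cover(RL(),np.zeros(3),False)
pp=LAMP_P+RL().apply([-.0015-.048,0,.075]); servo_line(pp,qv,rate=.12)
print(np.round(current_position(),4),current_finger_gap(),np.round(current_force(),2),current_clock())
c=capture("scene"); cv2.imwrite("pics/p1.png",cv2.resize(c["image"][215:300,140:225],None,fx=6,fy=6,interpolation=cv2.INTER_CUBIC))
E
```

```text
[-0.24  0.11 -0.11]
gap 0.07511677401723724 [ 0.12 -0.48  0.26]
[ 0.5532 -0.0694  0.0754] 0.0006395748476294516 [-0.26 -0.01  0.38] 19.0667
```

View pics/p1.png

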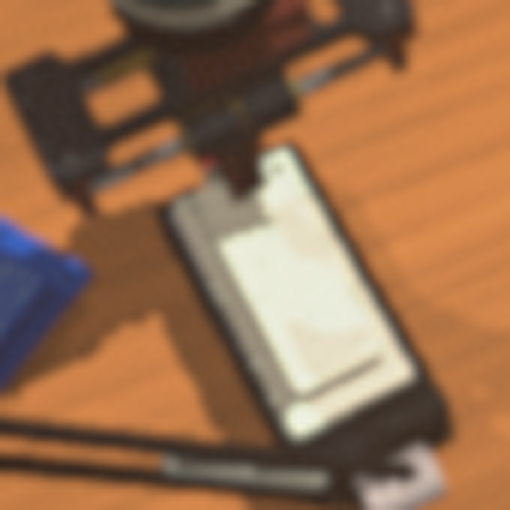

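The cover sits in the head with its tongue under the hood and heel at (225,170) by the catch, and the closed fingers are above the dome's rear end. Pressing in steps.

```bash
python3 - <<'E'
from h import *
_,qv=tcp_from_cover(RL(),np.zeros(3),False)
b=np.array(current_force())
def f():
    s=[]
    for _ in range(4): sleep(.03); s.append(current_force())
    return np.mean(s,0)
xy=LAMP_P+RL().apply([-.0495,0,0])
servo_line(xy+[0,0,.060],qv,rate=.05)
seen=0
for z in np.arange(.058,.034,-.001):
    servo_line(xy+[0,0,z],qv,rate=.02); g=f(); a=current_position()[2]
    print(round(z,4),round(a,4),np.round(g-b,1))
    if a<.0485 and g[2]-b[2]>12.5: break
    if g[2]-b[2]>28: break
print(current_clock())
E
```

```text
0.058 0.0582 [-1.1  0.2 -0.8]
0.057 0.057 [-0.5  0.1 -0.2]
0.056 0.056 [-0.4 -0.4 -0.3]
0.055 0.055 [-0.8 -0.  -0.6]
0.054 0.0541 [-1.  -0.3  3. ]
0.053 0.0532 [-2.2 -1.   4.4]
0.052 0.0523 [-2.7 -0.6  6.7]
0.051 0.0507 [-0.9  0.1 -0.2]
0.05 0.0499 [-0.8  0.2  0.1]
0.049 0.049 [-0.7 -0.5 -0.5]
0.048 0.048 [-0.5 -0.2 -0.5]
0.047 0.047 [-0.6 -0.8 -0.1]
0.046 0.0464 [-1.8 -0.2  4.8]
0.045 0.0463 [-4.4  0.3 14.6]
24.9333
```

There was a clear click (6.7 N, then 0), and the cover now bottoms out at 46 mm, which is the home height. Final check on force stability and on how the cover and lamp look.

```bash
python3 - <<'E'
from h import *
F=[]
for _ in range(8): sleep(.1); F.append(current_force())
print(np.round(np.mean(F,0),2),np.round(np.std(F,0),2),current_position())
c=capture("scene"); W=world(c,np.stack(np.meshgrid(np.arange(512),np.arange(384)),-1).reshape(-1,2)).reshape(384,512,3)
Q=RL().inv().apply(W.reshape(-1,3)-LAMP_P).reshape(W.shape)
w=c["image"].min(2)>130
for x0 in(-.02,0,.02,.035):
    s=w&(Q[...,0]>x0)&(Q[...,0]<x0+.012)&(abs(Q[...,1])<.016)&(Q[...,2]<.07); print(x0,s.sum(),np.median(Q[s][:,2]).round(4) if s.any() else "")
cv2.imwrite("pics/p2.png",cv2.resize(c["image"][215:300,140:225],None,fx=6,fy=6,interpolation=cv2.INTER_CUBIC))
print(current_clock())
E
```

```text
[-3.43  0.9  14.71] [0.52 0.31 0.34] [ 0.55281413 -0.06924535  0.04626426]
-0.02 39 0.0469
0 42 0.0466
0.02 41 0.0466
0.035 43 0.0465
25.7833
```

View pics/p2.png

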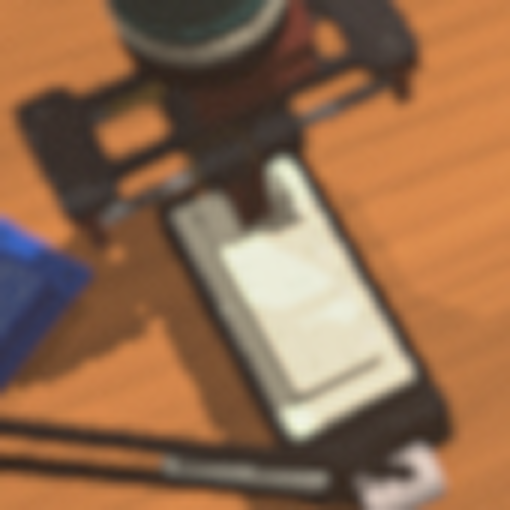

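The cover lies flat, with its dome top at about 46.5 mm all along, and the tongue is under the hood at (370,420). The push is steady at 14.7 N, so I'm handing in.

```bash
python3 -c "
from bench import *
print(close_job())"
```

```text
the job is handed in; nothing more can be done
None
```

The white cover is back on the lamp head: tongue under the hood, heel clicked past the catch, cover lying flat and fully home, and the arm was still pressing at a steady 14.7 N when I handed in at about 26 s.

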